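# Clamp a two-piece casting mould shut with its toggle latch

### The job

Clamp the two halves of the plaster casting mould together with the toggle latch on top: lift the wire bail over, find the keeper's groove and drop the bail's cross bar into it, then swing the blue lever back over its centre until it lies fully down and the latch pulls the joint shut. The plaster is brittle, so feel your way and never bear down hard on the loose half; leave the other things on the table alone.

Things in the scene. Friction and masses are not known exactly. Their poses are not given: they have to be found in the camera images.
- cradle: Fixed assembly on the table: plywood board 236x156x10 mm, rails 24 mm and end stop 30 mm high, and the fixed white plaster half (105x120x60 mm, x -105 to 0, top at z 70, joint lugs at both sides to z 84) with the latch on it. Origin on the table under the middle of the joint face; x points from the latch to the keeper on the loose half, z up. Latch and keeper lie in its plane y = 0.
- lever_pivot (a point): Axis of the blue lever, along the cradle's y, between two steel ears on the fixed half, 16 mm above the plaster (cradle x -45, z 86 mm). The bail is hinged on the lever at a pin 20 mm from this axis. This point's axes are the cradle's.
- loose_half: Loose white plaster half, 102x120x60 mm, 0.9 to 1.3 kg, on the cradle's board between rails (2.5 mm play each side) and end stop. Origin under the middle of its joint face, on its underside; x points away from the joint, z up. Its x in the cradle frame is the open joint's width: 1 to 3 mm at the start, 3.2 against the end stop, 0 shut. It slides at 4 to 8 N; the latch draws it in.
- groove_inmost (a point): Middle of the keeper groove's floor if the steel keeper (24 mm wide in y) were set fully in, on the loose half at x 18.5, z 68 mm, axes those of the half. The keeper is really screwed down 0 to 13 mm farther out in x, which is not measured: feel for it. Groove along y, 9 mm wide at the floor: nose on the joint side, fence on the far side. The bar's centre is 2.5 mm above the floor when home.
- bail: Steel wire bail: a U of 5 mm wire, 42 mm wide, cross bar 77 mm from its hinge pin on the lever. Origin at the pin, x along the side wires to the bar, z up when level. Sprung: it stretches up to 22 mm at 3.5 N per mm. Its hinge is slightly stiff: it stays where left, but a slack bail is carried up as the lever swings back, so draw the bar back against the nose before letting go.
- bail_bar (a point): Centre of the bail's cross bar (5 mm thick, 42 mm long along y), which goes into the keeper's groove. Nose: flat top 11.5 mm above the groove floor, 7.5 mm wide, its lip overhanging the groove by 2 mm to 3 mm short of the groove's middle. Fence: upright, inner face 4.5 mm beyond the groove's middle, top 19.5 mm above the floor: a bar carried just over the nose strikes it.
- bail_knob (a point): Centre of the bail's knob, a free-turning black rubber roller 14 mm in diameter and 16 mm long along y, 30 mm from the bar at right angles to the bail (above it when level), on a wire arch 36 mm wide whose top is 19 mm above the bar. Pinched by its ends along y, bail and lever follow wherever it is carried in the plane y = 0.
- lever (a joint): Blue lever's angle, rad: 0 fully down on its stop (shut), 2.35 fully open, leaning over towards the keeper. Dead centre about 0.26, below which the sprung bail holds it down. It stays where it is left. With the bail hooked it needs up to about 15 N at its knob.
- lever_knob (a point): Centre of the free-turning black rubber roller at the lever's end, 14 mm in diameter, 16 mm long along y. It swings in the plane y = 0 about the lever's pivot; at lever 0 it is 50 mm from the pivot towards the cradle's -x and 14 mm above it, 30 mm above the plaster.
- cup: Bystander: small terracotta bisque cup, 65 mm wide, 59 mm high; origin at its underside.
- tape: Bystander: roll of masking tape lying flat, 104 mm wide, 25 mm high; origin at its underside.
- rib: Bystander: dark red rubber potter's rib lying flat, 41x78x5 mm; origin at its underside.

How it is judged (in metres and radians):
On the way, in this order (a step that is already met when the one before it is completed fails the run):
1. the bail's cross bar lies down in the keeper's groove (z of bail_bar in the frame of loose_half below 0.077 m and x of bail_bar in the frame of loose_half between 0.0155 and 0.0345 m), for 0.2 s.
2. the lever is down past centre with the bail pulling on the keeper (value of joint lever below 0.1 rad and contact force between bail and loose_half above 8 N), for 0.2 s.
At the end, for the whole second after the job is handed in: The lever is down (below 0.1 rad), the bail's bar is in the keeper's groove and pulls on it with more than 8 N, the joint between the halves is shut to within 1 mm, and all is at rest (all of step 1 and all of step 2 and x of loose_half in the frame of cradle below 0.001 m and linear speed of loose_half below 0.01 m/s); the robot touches nothing.
It fails at once if the loose half is pressed down on the board with more than 38 N, its own weight of about 11 N included (the plaster cracks) (contact force between loose_half and cradle_c0 above 38 N).
It fails at once if the cup, tape roll or rubber rib on the table is moved more than 20 mm (distance of any of cup, tape, rib from where it was at the start of the episode above 0.02 m).
It also fails if it takes over 54 s, if anything falls off the work surface, if the arm or the gripper's body presses on something with over 40 N, if the wrist force passes 120 N, or if a joint passes its speed limit or range.

### The arm

A 6-joint arm with a two-finger parallel gripper is mounted at the origin on a cart in front of the work surface, level with it; the furniture and walls round the work are solid. World frame = base frame: x ahead of the robot, y to its left, z up, the work surface at z = 0. Lengths are in mm, angles in rad, forces in N, time in s.
With the tool pointing down it reaches from about 350 to 975 mm from the base axis. Payload 7.1 kg.
Tool frame: the origin (TCP) lies at the very end of the fingers, on their centre line; the grasp point (between the pads) lies 19 mm behind it; z points along the fingers, y is the direction in which the jaws open and shut (so a half turn about z gives the same grasp; the last joint's range is limited). The gripper opens to 88 mm and grips with 3 to 60 N. Pads are 20 mm wide; open, the fingers measure 115 mm over their backs; the gripper's body (75 mm by 178 mm) begins 61 mm behind the grasp point.
Start: joints at [-1.119, 0.423, 1.63, -0, 1.089, -0.019], TCP at [283.513, -556.978, 184.175] pointing down, gripper open.
Joint ranges: [-3, 3], [-0.9, 2.11], [0.09, 2.58], [-1.31, 4.45], [0.11, 2.69], [-2.54, 2.54]. Speed limits (rad/s): [2.39, 2.39, 3.01, 3.14, 3.14, 3.14].

### API

Orientations are given as a rotation vector (axis times angle).
In Python, from workcell import readout, imaging, close_job gives the robot as it stands.
- The arm moves only by the tool carry_out, never from a script. Its argument "rows" is a list of rows, each a list of 3 entries, a list of its own where there are three numbers: the shift along the tool's x, y, z in m, then the turn, a rotation vector about the tool's x, y, z in rad, then the closure, from 0 (fully open) to 1 (shut). In form: [[[dx, dy, dz], [wx, wy, wz], hand], ...]. A call has 1 to 12 rows; each row shifts and turns the commanded pose from where the row before left it, along the tool's axes as they then stand; what a row does not reach is not made up. A row lasts 1/12 s, in which the tool goes at most 41.7 mm and 7.16 degrees, less where a joint would pass 70% of its speed; a pose out of reach is approached as far as the arm can. A call with a gripper value outside its range is refused whole. The fingers move at their own pace and stop on an object; the grip force is fixed at half the most. Time passes only in rows, so rows that do not move let the fingers close. It gives the time, the measured TCP pose, the force and the opening at its end, in the units of the state.
- readout.get_obs(): the state, without advancing time (a new reading comes with each control period).
- imaging.get_image(name): name is "scene" or "side" or "wrist"; returns the picture (400x640x3 uint8, red, green, blue); there is no depth.
- imaging.camera_params(name): a dict with "fx", "fy", "cx", "cy" (pixels), "rvec" (rotation vector, rad) and "tvec" (3), from world to camera coordinates, as OpenCV has them; the wrist camera has in their place "T_tool_cam" (4x4, takes a point from camera to tool coordinates, whose origin is the TCP and whose axes are the flange's). Camera axes: x right, y down, z forward; pixel columns grow to the right and rows downward; lengths in mm; the calibration is good to about 2 mm. A picture is of the moment at which its call begins: read the wrist's pose just before it. camera_params takes no time and is no camera call.
- close_job(): hands the job in, once; it reports no verdict.
The state is a dict: "t": time; "qpos": joint angles; "qvel": joint speeds; "joint_torque": joint torques, N m; "ee_pos": TCP position; "orientation": TCP orientation; "ft_force": force on the tool from outside, world axes, zero at the start; "moment": the same for the moment, N m; "width": finger opening in mm.
Only numpy, scipy, OpenCV 4.12 (cv2) and the standard library are available. Lean on these libraries where they do the work, as an engineer would, in place of code of your own. Each camera call takes 0.05 s, during which the arm holds its last target.

## Working session

There is one attempt and no reset: what is moved stays moved. The work goes in short steps, Python scripts to look and compute and a tool call to move; the robot and the scene stay as the last step left them, time stands still between calls to the robot, and variables do not carry over. Pictures are saved under pics/ and viewed, and the job is handed in when it is done.

Besides the shell and the picture viewer there is one more tool, called after ">>>" by a JSON object that holds its "name" and its "arguments". carry_out: Moves the arm, as the interface text tells. Its arguments: {"type":"object","properties":{"rows":{"type":"array","items":{"type":"array"}}},"required":["rows"]}

```bash
ls; mkdir -p pics; python3 - <<'E'
from workcell import readout, imaging
import cv2
o=readout.get_obs(); print(o)
for n in ("scene","side","wrist"):
    im=imaging.get_image(n); cv2.imwrite(f"pics/{n}0.png",im[:,:,::-1])
    print(n,imaging.camera_params(n))
E
```

```text
pics
{'t': 0.0, 'qpos': array([-1.11901693e+00,  4.23821270e-01,  1.63072586e+00,  2.48368967e-06,
        1.08858361e+00, -1.90069005e-02]), 'qvel': array([ 0.00043353,  0.00017851, -0.00116378,  0.00023736,  0.00204738,
        0.0008976 ]), 'joint_torque': array([-2.07413097e-03, -5.44626546e+01, -2.73672295e+01,  6.42375718e-02,
        2.26175511e-02, -1.43411758e-04]), 'ee_pos': array([ 283.23508918, -556.42725418,  183.39987137]), 'orientation': array([-3.05349522e+00, -7.32346678e-01,  5.15102126e-04]), 'ft_force': array([ 0.03342788, -0.85823309, -0.71786277]), 'moment': array([ 0.03574453,  0.01162058, -0.00047596]), 'width': 87.65855229312844}
scene {'fx': 447.7467203739152, 'fy': 447.7467203739152, 'cx': 323.2428060763159, 'cy': 205.56074195477856, 'rvec': array([ 0.89538704, -2.61571742,  0.9613853 ]), 'tvec': array([ 424.25840051,  245.5988395 , 1093.25156984])}
side {'fx': 409.42881687952416, 'fy': 409.42881687952416, 'cx': 316.2471737219005, 'cy': 198.3039957877345, 'rvec': array([ 0.98246149, -2.59912272,  0.86602588]), 'tvec': array([409.21118436, 306.17949829, 921.74124965])}
wrist {'fx': 293.308252052338, 'fy': 293.308252052338, 'cx': 315.7382642581499, 'cy': 193.9903650188602, 'T_tool_cam': array([[-1.23881419e-04, -9.63488089e-01, -2.67751166e-01,
         7.26131430e+01],
       [ 9.99999921e-01, -2.20806532e-04,  3.31886710e-04,
         7.98793147e-01],
       [-3.78890098e-04, -2.67751104e-01,  9.63488040e-01,
        -2.00174378e+02],
       [ 0.00000000e+00,  0.00000000e+00,  0.00000000e+00,
         1.00000000e+00]])}
```

View pics/scene0.png

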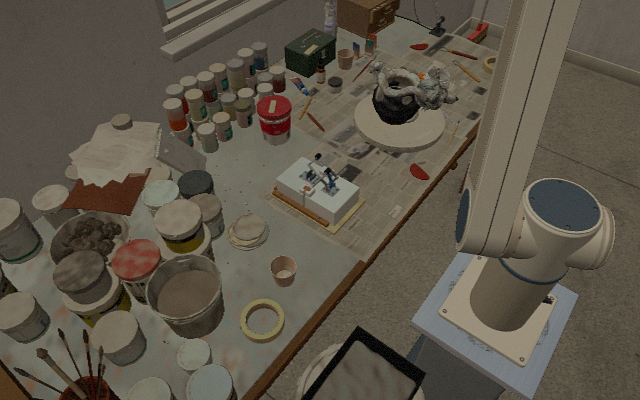

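View pics/side0.png

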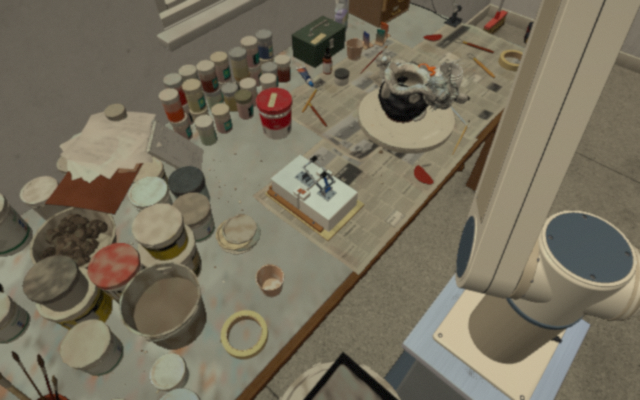

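View pics/wrist0.png

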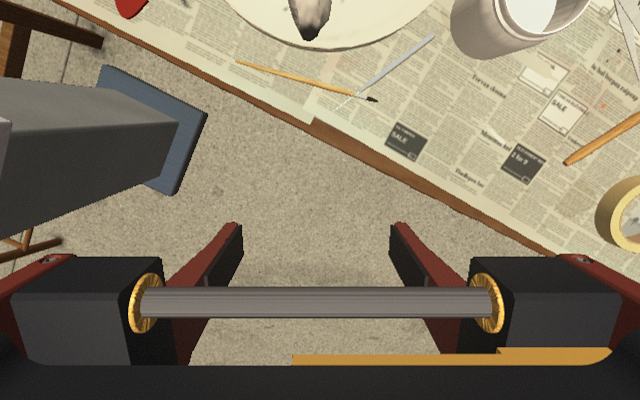

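The mould is near (317,190) in both fixed views; the wrist camera sees the table edge and floor. I'll zoom in.

```bash
cat > h.py <<'E'
import numpy as np, cv2
from scipy.spatial.transform import Rotation as R
from workcell import readout, imaging
def fixed(n):
    p=imaging.camera_params(n); K=np.array([[p['fx'],0,p['cx']],[0,p['fy'],p['cy']],[0,0,1]])
    Rm=R.from_rotvec(p['rvec']).as_matrix(); return K,Rm,p['tvec']
def wrist(obs):
    p=imaging.camera_params('wrist'); K=np.array([[p['fx'],0,p['cx']],[0,p['fy'],p['cy']],[0,0,1]])
    T=np.eye(4);T[:3,:3]=R.from_rotvec(obs['orientation']).as_matrix();T[:3,3]=obs['ee_pos']
    C=np.linalg.inv(T@p['T_tool_cam']); return K,C[:3,:3],C[:3,3]
def ray(cam,uv):
    K,Rm,t=cam; d=Rm.T@np.linalg.solve(K,[uv[0],uv[1],1]); return -Rm.T@t,d/np.linalg.norm(d)
def onz(cam,uv,z):
    o,d=ray(cam,uv); return o+d*(z-o[2])/d[2]
def proj(cam,P):
    K,Rm,t=cam; q=(Rm@np.atleast_2d(P).T).T+t; q=(K@q.T).T; return q[:,:2]/q[:,2:]
def tri(rays):
    A=np.zeros((3,3));b=np.zeros(3)
    for o,d in rays:
        M=np.eye(3)-np.outer(d,d);A+=M;b+=M@o
    x=np.linalg.solve(A,b); return x,[np.linalg.norm((np.eye(3)-np.outer(d,d))@(x-o)) for o,d in rays]
E
python3 - <<'E'
import cv2
for n in("scene","side"):
    im=cv2.imread(f"pics/{n}0.png")[140:240,260:370]; cv2.imwrite(f"pics/{n}0z.png",cv2.resize(im,None,fx=6,fy=6,interpolation=cv2.INTER_CUBIC)[:600])
E
```

```text
(no output)
```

View pics/scene0z.png

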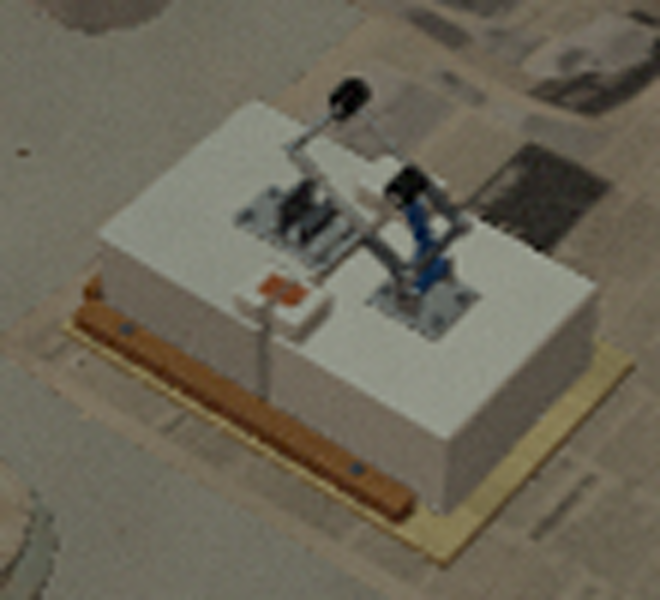

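View pics/side0z.png

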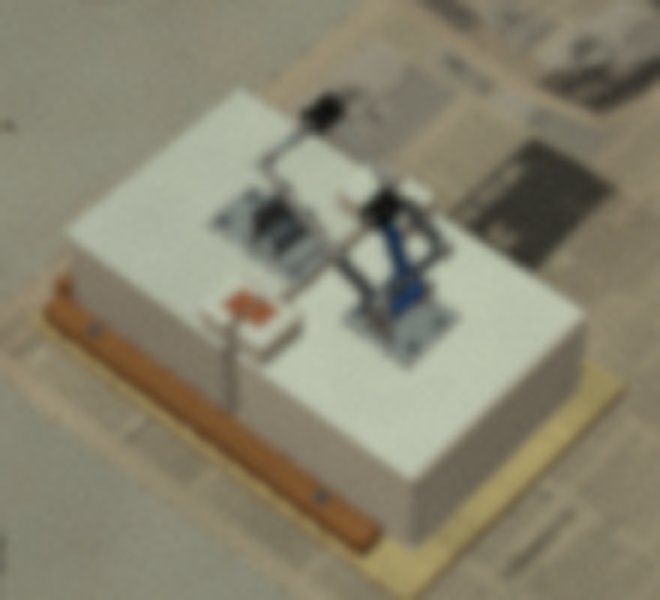

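Fixed half is at lower right (blue lever, plate), keeper plate upper left; the bail is raised with its knob at crop (350,97). Top corners of the block: (596,290), (446,437), (258,100), (98,235) in the zoomed scene crop.

```bash
python3 - <<'E'
from h import *
pts={'scene':[(596,290),(446,437),(258,100),(98,235),(350,97),(408,187)],'side':[(584,315),(411,475),(238,90),(68,232),(323,112),(383,207)]}
rs=[]
for n in pts:
    c=fixed(n); P=[np.array([260+u/6,140+v/6]) for u,v in pts[n]]
    rs.append([ray(c,p) for p in P])
    W=[onz(c,p,70) for p in P[:4]]; print(n,np.round(W,1).tolist())
    nr=(W[0]+W[1])/2; fr=(W[2]+W[3])/2; d=fr-nr; print('len',np.linalg.norm(d),'width',np.linalg.norm(W[0]-W[1]),np.linalg.norm(W[2]-W[3]),'yaw',np.degrees(np.arctan2(d[1],d[0])))
    e=d/np.linalg.norm(d); print('origin',nr+e*105, 'cam',ray(c,P[0])[0])
for i in range(6): print(i,tri([rs[0][i],rs[1][i]]))
E
```

```text
scene [[454.0, -57.7, 70.0], [456.2, 55.8, 70.0], [657.8, -59.4, 70.0], [659.0, 58.2, 70.0]]
len 203.2565572522863 width 113.49694453094403 117.56466911959957 yaw 0.1105004907881481
origin [560.13227183  -0.77029651  70.        ] cam [ 26.51566408 674.37446859 989.96412611]
side [[457.8, -63.6, 70.0], [459.9, 50.9, 70.0], [663.8, -62.0, 70.0], [662.1, 52.5, 70.0]]
len 204.11678646743476 width 114.55169374103298 114.46798233498619 yaw 0.45143378364658293
origin [563.85055449  -5.52725336  70.        ] cam [ 96.29362411 499.57236208 923.01766119]
0 (array([476.109606  , -93.73556442,  24.59356543]), [np.float64(0.9433857686778819), np.float64(0.9433857686777977)])
1 (array([473.53350655,  32.55973755,  35.35602354]), [np.float64(1.0650069774594393), np.float64(1.0650069774593793)])
2 (array([668.19244412, -68.70369845,  59.072896  ]), [np.float64(2.4156924231016235), np.float64(2.4156924231016896)])
3 (array([685.72732689,  33.06431556,  32.74146387]), [np.float64(0.9480992974218047), np.float64(0.9480992974219054)])
4 (array([576.01530006, -26.74442732, 145.41056408]), [np.float64(1.3293989073670238), np.float64(1.3293989073669508)])
5 (array([545.25249882, -30.93656683, 103.11825954]), [np.float64(1.2786316531490582), np.float64(1.2786316531490025)])
```

>>> {"name": "carry_out", "arguments": {"rows": [[[0.028,-0.027,-0.0025],[0,0,0],0.4],[[0.028,-0.027,-0.0025],[0,0,0],0.4],[[0.028,-0.027,-0.0025],[0,0,0],0.4],[[0.028,-0.027,-0.0025],[0,0,0],0.4],[[0.028,-0.027,-0.0025],[0,0,0],0.4],[[0.028,-0.027,-0.0025],[0,0,0],0.4],[[0.028,-0.027,-0.0025],[0,0,0],0.4],[[0.028,-0.027,-0.0025],[0,0,0],0.4],[[0.028,-0.027,-0.0025],[0,0,0],0.4],[[0.028,-0.027,-0.0025],[0,0,0],0.4],[[0.028,-0.027,-0.0025],[0,0,0],0.4],[[0.028,-0.027,-0.0025],[0,0,0],0.4]]}}

```text
t: 1.15
ee_pos: [436.1, -113.9, 214.4]
orientation: [3.055, 0.732, 0.0]
ft_force: [1.4, -0.7, -1.0]
width: 53.0
```

>>> {"name": "carry_out", "arguments": {"rows": [[[0.026,-0.024,-0.0025],[0,0,0],0.4],[[0.026,-0.024,-0.0025],[0,0,0],0.4],[[0.026,-0.024,-0.0025],[0,0,0.118],0.4],[[0,0,0],[0,0,0.118],0.4],[[0,0,0],[0,0,0.118],0.4],[[0,0,0],[0,0,0.118],0.4],[[0,0,0],[0,0,0],0.4],[[0,0,0],[0,0,0],0.4]]}}

```text
t: 1.82
ee_pos: [472.2, -17.6, 221.5]
orientation: [-3.142, -0.011, 0.0]
ft_force: [-1.0, -1.0, 0.8]
width: 52.9
```

```bash
python3 - <<'E'
from h import *
o=readout.get_obs(); print(o['t'],o['ee_pos'],o['orientation'],o['qpos'],o['ft_force'],o['width'])
im=imaging.get_image('wrist'); cv2.imwrite('pics/w1.png',im[:,:,::-1])
E
```

```text
1.8167 [472.22096799 -17.59582335 221.45716358] [-3.14153913e+00 -1.14250199e-02  4.89300264e-04] [-6.24387613e-02  1.48828774e-01  1.91987835e+00  1.37379347e-05
  1.07319851e+00  1.50107752e+00] [-0.97007387 -0.96455471  0.77584774] 52.8853068307244
```

View pics/w1.png

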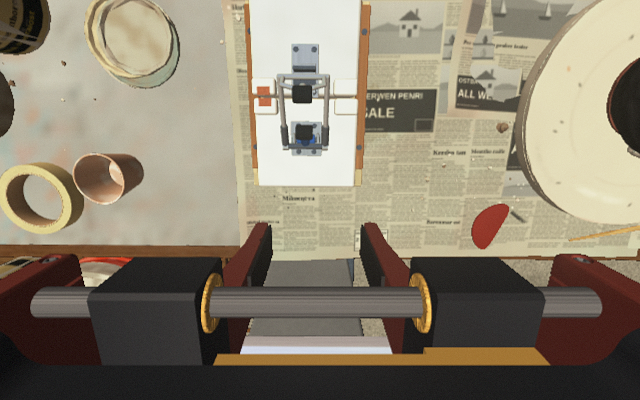

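Wrist view: image up is world +x. Latch along column ~303: bail knob at (302,95), lever knob at (303,132), keeper plate at (306,60), joint seam around row 96.

```bash
python3 - <<'E'
import cv2
im=cv2.imread("pics/w1.png")[30:190,235:385]; cv2.imwrite("pics/w1z.png",cv2.resize(im,None,fx=3.75,fy=3.75,interpolation=cv2.INTER_CUBIC))
E
```

```text
(no output)
```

View pics/w1z.png

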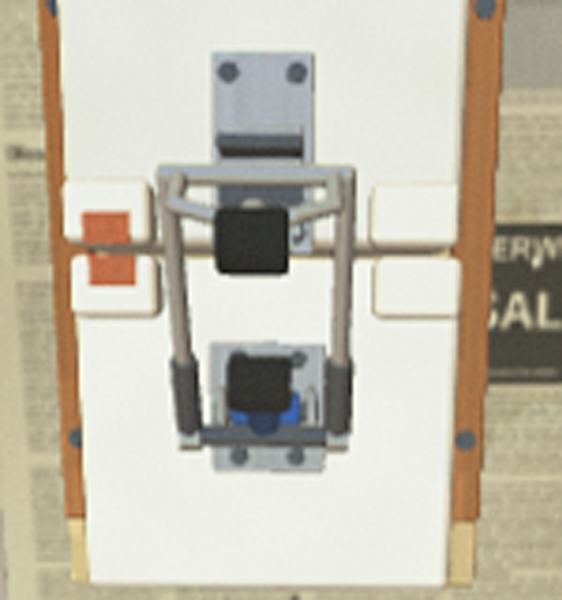

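```bash
python3 - <<'E'
from h import *
o=readout.get_obs(); c=wrist(o)
px=lambda u,v:(235+u/3.75,30+v/3.75)
def pr(n,u,v,z): print(n,np.round(onz(c,px(u,v),z),1))
pr('rear L',88,583,70);pr('rear R',445,583,70)
pr('lugs fixed front L',110,253,84);pr('lug R',418,257,84);pr('loose lug edge R',418,245,84);pr('loose lugedge L',110,243,84)
pr('lug left outer',70,285,84);pr('lug right outer',460,290,84)
pr('platefix rear',268,470,72);pr('platefix front',268,343,72)
pr('keeper far edge',262,52,80);pr('keeper L',211,100,80);pr('keeper R',314,100,80)
pr('fence near edge bottom of dark',262,158,97.5);pr('fence far',262,133,97.5)
print('cam',ray(c,(0,0))[0])
wb=ray(c,px(252,240)); wl=ray(c,px(262,383))
S={'scene':[(350,97),(408,187)],'side':[(323,112),(383,207)]}
rs={n:[ray(fixed(n),(260+u/6,140+v/6)) for u,v in S[n]] for n in S}
for i,w in enumerate((wb,wl)):
    print(i,'all',tri([w]+[rs[n][i] for n in S]),'sc+w',tri([w,rs['scene'][i]]),'si+w',tri([w,rs['side'][i]]))
E
```

```text
rear L [458.   51.8  70. ]
rear R [458.8 -65.7  70. ]
lugs fixed front L [560.7  38.1  84. ]
lug R [560.2 -51.8  84. ]
loose lug edge R [563.6 -51.7  84. ]
loose lugedge L [563.5  38.   84. ]
lug left outer [551.7  50.2  84. ]
lug right outer [551.1 -64.5  84. ]
platefix rear [495.9  -7.6  72. ]
platefix front [535.2  -7.6  72. ]
keeper far edge [615.2  -6.3  80. ]
keeper L [602.6   8.3  80. ]
keeper R [602.8 -21.1  80. ]
fence near edge bottom of dark [585.2  -6.8  97.5]
fence far [591.5  -6.8  97.5]
cam [545.34300597 -18.26182081 421.61045443]
0 all (array([559.7218192 ,  -7.38708641, 171.0708629 ]), [np.float64(0.20111637846862662), np.float64(1.9971392590644428), np.float64(2.1315466590298344)]) sc+w (array([559.62113124,  -7.20152855, 168.54935924]), [np.float64(0.19178674239555857), np.float64(0.19178674239549215)]) si+w (array([559.51289252,  -7.30017025, 174.43414713]), [np.float64(0.08636298191964546), np.float64(0.08636298191968564)])
1 all (array([527.25241108,  -8.12241563, 134.77501416]), [np.float64(0.24001358352352964), np.float64(2.2140260656289517), np.float64(2.374286619030944)]) sc+w (array([526.91672299,  -7.85645739, 132.04471348]), [np.float64(0.03959609019637604), np.float64(0.03959609019633539)]) si+w (array([527.28345209,  -8.1171631 , 138.4243709 ]), [np.float64(0.011567998300679031), np.float64(0.01156799830074805)])
```

>>> {"name": "carry_out", "arguments": {"rows": [[[0.029,-0.0035,0.0],[0,0,0],0.5],[[0.029,-0.0035,0.0],[0,0,0],0.5],[[0.0295,-0.0035,0.0],[0,0,0],0.5],[[0,0,0.015],[0,0,0],0.5],[[0,0,0.015],[0,0,0],0.5],[[0,0,0.0],[0,0,0],0.5],[[0,0,0.0],[0,0,0],0.5]]}}

```text
t: 2.45
ee_pos: [559.0, -7.1, 190.9]
orientation: [-3.142, -0.008, 0.004]
ft_force: [0.3, -0.1, -0.6]
width: 44.0
```

```bash
python3 - <<'E'
from h import *
o=readout.get_obs(); print(o['t'],o['ee_pos'],o['orientation'],o['ft_force'],o['width'])
im=imaging.get_image('wrist'); cv2.imwrite('pics/w2.png',im[:,:,::-1])
s=imaging.get_image('scene')[:,:,::-1][130:230,260:370]; cv2.imwrite("pics/s2z.png",cv2.resize(s,None,fx=6,fy=6,interpolation=cv2.INTER_CUBIC))
E
```

```text
2.45 [559.04347136  -7.08808317 190.86493618] [-3.14150615 -0.00799785  0.00369348] [ 0.31464517 -0.06402612 -0.58038889] 44.03040477146472
```

View pics/w2.png

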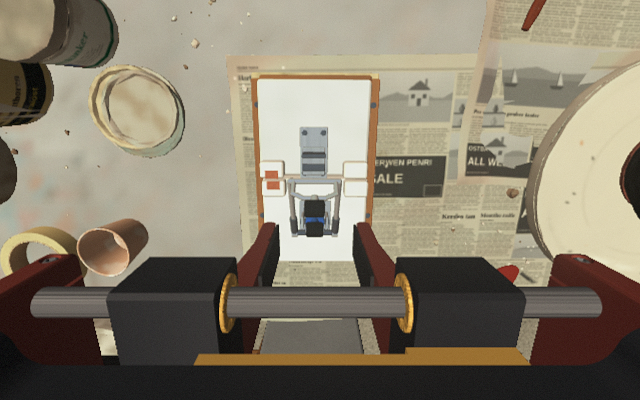

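View pics/s2z.png

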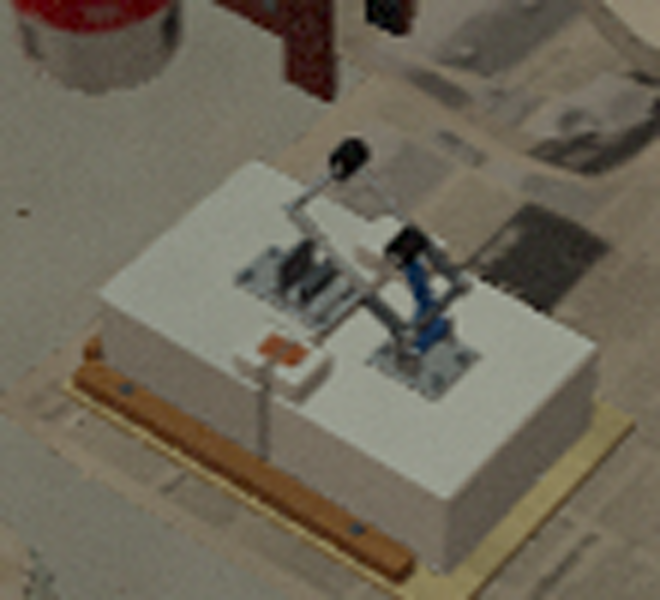

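```bash
python3 - <<'E'
import cv2
im=cv2.imread("pics/w2.png")[110:260,240:390]; cv2.imwrite("pics/w2z.png",cv2.resize(im,None,fx=4,fy=4,interpolation=cv2.INTER_CUBIC))
from h import *
o=readout.get_obs(); c=wrist(o)
for P in ([559.7,-7.3,171],[527,-8,134.8],[577,-7,147],o['ee_pos']): print(proj(c,P), proj(fixed('scene'),P))
E
```

```text
[[314.72431241 208.42689897]] [[318.26065682 155.45012687]]
[[315.47845185 229.31804477]] [[328.03946421 170.39836223]]
[[314.53404869 180.45420467]] [[313.1453728  159.27105741]]
[[314.28383774 217.20135182]] [[318.09273503 149.47401365]]
```

View pics/w2z.png

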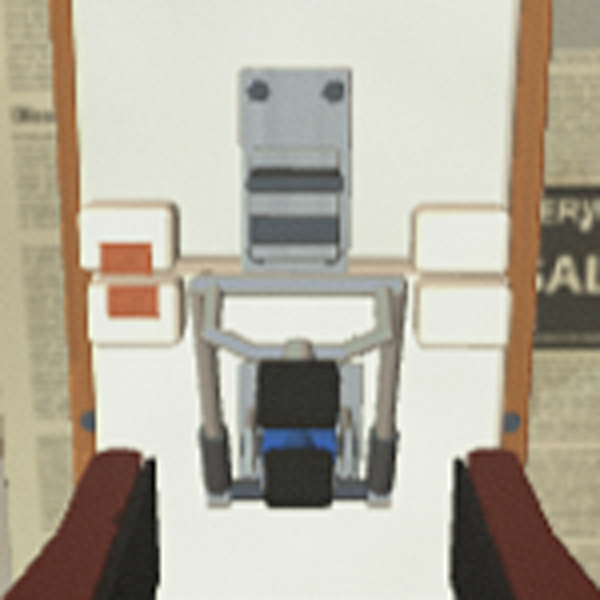

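```bash
python3 - <<'E'
from h import *
o=readout.get_obs(); c=wrist(o); f=lambda v,z,u=296:np.round(onz(c,(240+u/4,110+v/4),z)[0],1)
print('fence',[f(v,97.5) for v in(168,180,192)],'nose',[f(v,89.5) for v in(215,242)],'groove edges z78',[f(v,78) for v in(192,215)])
print('plate far/near z80',f(68,80),f(265,80),'plaster far edge lugs z84',[f(v,84,140) for v in (205,272,283,345)], [f(v,84,460) for v in (205,272,283,345)])
c1=np.load if 0 else None
print(tri([ray(c,(314.5,208.7))])if 0 else '')
E
```

```text
fence [np.float64(595.0), np.float64(592.0), np.float64(588.9)] nose [np.float64(581.7), np.float64(574.6)] groove edges z78 [np.float64(586.0), np.float64(579.8)]
plate far/near z80 618.7 566.4 plaster far edge lugs z84 [np.float64(583.3), np.float64(565.2), np.float64(562.1), np.float64(544.8)] [np.float64(583.7), np.float64(565.5), np.float64(562.5), np.float64(545.1)]
```

Bail knob at (314.5,208.7), matching prediction; nose top measures 574.6–581.7 (7.1 of 7.5 mm), fence inner face ≈588.9 → groove middle ≈584.5. Now grip the knob.

>>> {"name": "carry_out", "arguments": {"rows": [[[0.0005,0,0.012],[0,0,0],0.5],[[0,0,0.012],[0,0,0],0.5],[[0,0,0],[0,0,0],0.8],[[0,0,0],[0,0,0],1],[[0,0,0],[0,0,0],1],[[0,0,0],[0,0,0],1],[[0,0,0],[0,0,0],1],[[0,0,0],[0,0,0],1]]}}

```text
t: 3.22
ee_pos: [560.6, -6.8, 167.9]
orientation: [3.142, 0.006, 0.001]
ft_force: [0.3, 0.6, 0.7]
width: 7.4
```

```bash
python3 - <<'E'
from h import *
o=readout.get_obs(); print(o['t'],o['ee_pos'],o['orientation'],o['ft_force'],o['width'])
im=imaging.get_image('wrist')[:,:,::-1]; cv2.imwrite('pics/w3.png',cv2.resize(im[140:290,240:390],None,fx=4,fy=4))
E
```

```text
3.2167 [560.59210595  -6.84900373 167.89788824] [3.14156162e+00 5.76654239e-03 9.42481525e-04] [0.27268026 0.62400191 0.66105315] 7.408735680000761
```

View pics/w3.png

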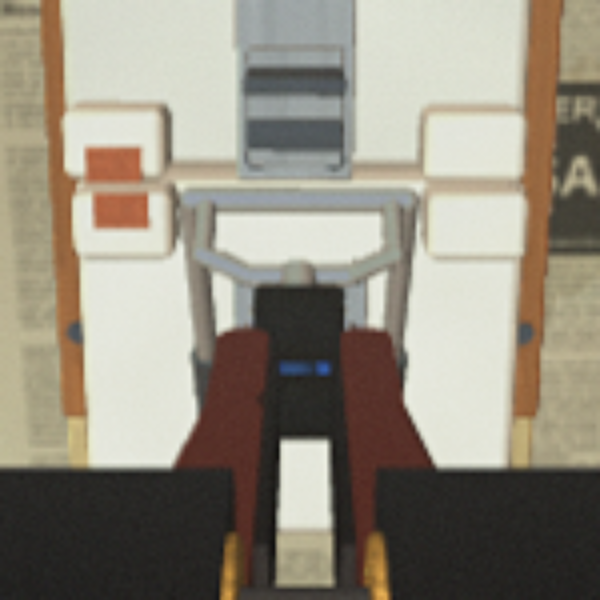

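```bash
python3 - <<'E'
from h import *
o=readout.get_obs(); print(o['t'],o['width'],o['ee_pos']); c=wrist(o)
for uv in ((265,335),(345,335),(235,335),(378,335),(300,287),(262,287),(345,287),(300,435)):
    p=(240+uv[0]/4,140+uv[1]/4); print(uv,[np.round(onz(c,p,z),1) for z in (168,171,178)])
im=imaging.get_image('scene')[:,:,::-1]; cv2.imwrite('pics/s3.png',cv2.resize(im[100:220,250:380],None,fx=5,fy=5,interpolation=cv2.INTER_CUBIC))
im=imaging.get_image('side')[:,:,::-1]; cv2.imwrite('pics/d3.png',cv2.resize(im[100:220,250:380],None,fx=5,fy=5,interpolation=cv2.INTER_CUBIC))
E
```

```text
3.2667 3.496889011961608 [560.553285    -6.85237624 167.86394904]
(265, 335) [array([555.5,  -1. , 168. ]), array([556.7,  -1.1, 171. ]), array([559.4,  -1.3, 178. ])]
(345, 335) [array([555.6, -15.6, 168. ]), array([556.7, -15.5, 171. ]), array([559.5, -15.2, 178. ])]
(235, 335) [array([555.5,   4.4, 168. ]), array([556.7,   4.3, 171. ]), array([559.4,   3.8, 178. ])]
(378, 335) [array([555.6, -21.6, 168. ]), array([556.8, -21.4, 171. ]), array([559.5, -20.9, 178. ])]
(300, 287) [array([564.8,  -7.4, 168. ]), array([565.8,  -7.4, 171. ]), array([568.2,  -7.4, 178. ])]
(262, 287) [array([ 5.647e+02, -5.000e-01,  1.680e+02]), array([565.8,  -0.6, 171. ]), array([568.2,  -0.9, 178. ])]
(345, 287) [array([564.8, -15.5, 168. ]), array([565.8, -15.3, 171. ]), array([568.2, -15.1, 178. ])]
(300, 435) [array([535.6,  -7.4, 168. ]), array([537.1,  -7.4, 171. ]), array([540.5,  -7.5, 178. ])]
```

View pics/s3.png

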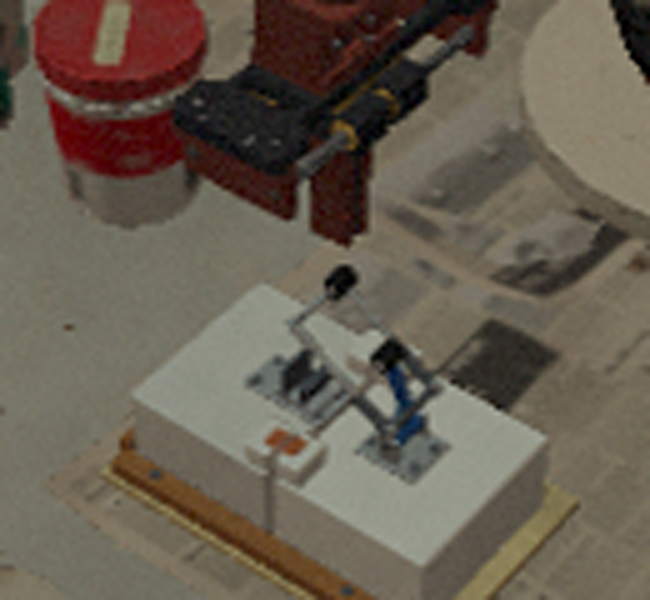

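View pics/d3.png

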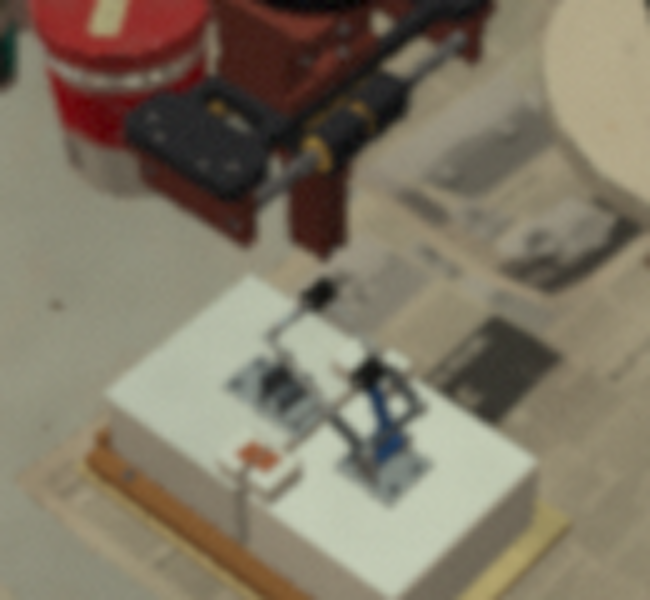

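Fingers shut above the knob (tip at scene px (320,149), knob at (318,156)). I'll measure where the finger ends really are relative to the reported TCP.

```bash
python3 - <<'E'
from h import *
o=readout.get_obs(); c=wrist(o); P=o['ee_pos']
for n in('scene','side'):
    print(n,'TCP proj',proj(fixed(n),P),'z+20',proj(fixed(n),P+[0,0,20]))
    im=cv2.imread(f'pics/{n[0] if n=="scene" else "d"}3.png')
a=ray(fixed('scene'),(250+350/5,100+243/5)); b=ray(fixed('side'),(250+323/5,100+255/5))
print('tip scene/side',tri([a,b]))
for r,n in((a,'sc'),(b,'si')):
    for y in(-2,3,8):
        print(n,y,np.round(r[0]+r[1]*(y-r[0][1])/r[1][1],1))
im=imaging.get_image('wrist')[:,:,::-1]; cv2.imwrite('pics/w4.png',cv2.resize(im[190:390,215:415],None,fx=3,fy=3))
print(readout.get_obs()['width'])
E
```

```text
scene TCP proj [[317.92640675 156.3188349 ]] z+20 [[317.92154634 150.74234249]]
side TCP proj [[313.48778751 160.41602983]] z+20 [[313.39157524 154.88678885]]
tip scene/side (array([567.59225544, -21.8882486 , 182.37645686]), [np.float64(2.349658123348776), np.float64(2.3496581233488016)])
sc -2 [549.9  -2.  204.8]
sc 3 [546.    3.  210.6]
sc 8 [542.1   8.  216.4]
si -2 [551.9  -2.  211.2]
si 3 [547.4   3.  218.3]
si 8 [542.8   8.  225.4]
0.4058150654718483
```

View pics/w4.png

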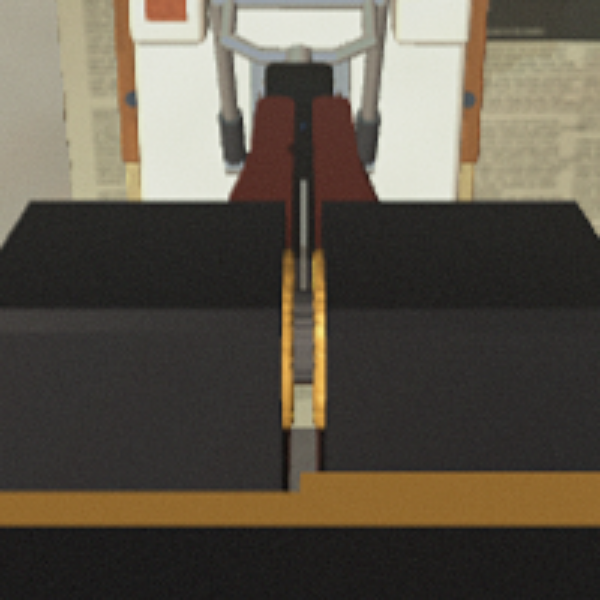

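>>> {"name": "carry_out", "arguments": {"rows": [[[0,0,0],[0,0,0],0.3],[[0,0,0],[0,0,0],0.3],[[0,0,0],[0,0,0],0.3],[[0,0,0],[0,0,0],0.3],[[0,0,0],[0,0,0],0.3],[[0,0,0],[0,0,0],0.3],[[0,0,0.007],[0,0,0],0.3],[[0,0,0.007],[0,0,0],0.3],[[0,0,0.006],[0,0,0],0.3],[[0,0,0],[0,0,0],0.3]]}}

```text
t: 4.25
ee_pos: [559.1, -6.8, 145.7]
orientation: [-3.141, -0.006, 0.005]
ft_force: [-0.2, 0.7, -0.1]
width: 60.7
```

```bash
python3 - <<'E'
from h import *
o=readout.get_obs(); print(o['t'],o['ee_pos'],o['orientation'],o['ft_force'],o['width'])
w=imaging.get_image('wrist')[:,:,::-1]; s=imaging.get_image('scene')[:,:,::-1]
w=cv2.resize(w[140:290,240:390],(400,400)); s=cv2.resize(s[110:210,270:370],(400,400),interpolation=cv2.INTER_CUBIC)
cv2.imwrite('pics/c5.png',np.hstack([w,s]))
print(proj(fixed('scene'),o['ee_pos']),proj(wrist(o),o['ee_pos']))
E
```

```text
4.25 [559.08279791  -6.8045669  145.69280028] [-3.14146698 -0.00571393  0.00466949] [-0.22407883  0.70325823 -0.14815292] 60.737087603987185
[[318.32864064 162.53348608]] [[314.28370119 217.20364719]]
```

View pics/c5.png

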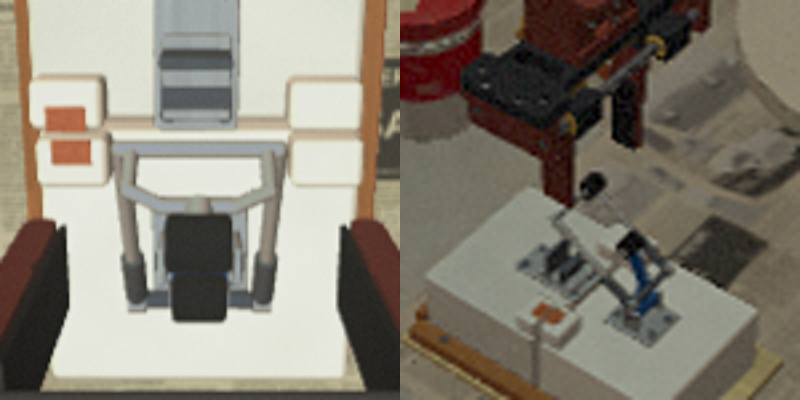

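>>> {"name": "carry_out", "arguments": {"rows": [[[0.0005,0,0.006],[0,0,0],0.3],[[0,0,0.006],[0,0,0],0.3],[[0,0,0],[0,0,0],1],[[0,0,0],[0,0,0],1],[[0,0,0],[0,0,0],1],[[0,0,0],[0,0,0],1],[[0,0,0],[0,0,0],1],[[0,0,0],[0,0,0],1],[[0,0,0],[0,0,0],1],[[0,0,0],[0,0,0],1]]}}

```text
t: 5.18
ee_pos: [561.0, -6.6, 135.7]
orientation: [-3.141, -0.005, -0.001]
ft_force: [-0.4, 2.0, 1.1]
width: 15.0
```

```bash
cat > look.py <<'E'
from h import *
import sys
o=readout.get_obs(); print(o['t'],np.round(o['ee_pos'],1),o['orientation'].round(4),o['ft_force'].round(1),o['width'].round(1))
w=imaging.get_image('wrist')[:,:,::-1]; s=imaging.get_image('scene')[:,:,::-1]
w=cv2.resize(w[140:290,240:390],(400,400)); s=cv2.resize(s[110:210,270:370],(400,400),interpolation=cv2.INTER_CUBIC)
cv2.imwrite(sys.argv[1],np.hstack([w,s]))
E
python3 look.py pics/c6.png
```

```text
Traceback (most recent call last):
  File "look.py", line 3, in <module>
    o=readout.get_obs(); print(o['t'],np.round(o['ee_pos'],1),o['orientation'].round(4),o['ft_force'].round(1),o['width'].round(1))
                                                                                                               ^^^^^^^^^^^^^^^^
AttributeError: 'float' object has no attribute 'round'
```

```bash
sed -i "s/o\['width'\].round(1)/round(o['width'],1)/" look.py; python3 look.py pics/c6.png
```

```text
5.1833 [561.   -6.6 135.7] [-3.1412e+00 -5.4000e-03 -7.0000e-04] [-0.4  2.   1.1] 15.0
```

View pics/c6.png

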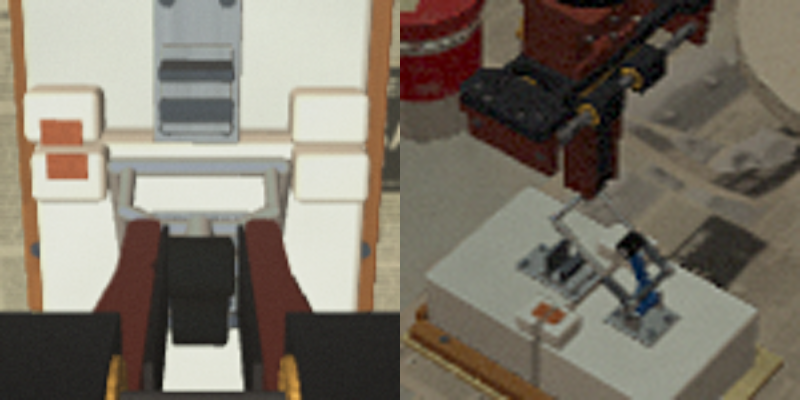

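Knob is held (width 15.0). Now plan the linkage in the plane.

```bash
cat > link.py <<'E'
import numpy as np
PV=np.array([517.,86.])
def fk_knob(k):  # knob -> pin, bar, lever
    d=k-PV; D=np.hypot(*d); rk=np.hypot(77,30); a=np.arccos((400+D*D-rk*rk)/(40*D)); 
    th=np.arctan2(d[1],d[0])+a; pin=PV+20*np.array([np.cos(th),np.sin(th)])
    v=k-pin; phi=np.arctan2(v[1],v[0])-np.arctan2(30,77); bar=pin+77*np.array([np.cos(phi),np.sin(phi)])
    return bar,phi,np.radians(190.4)-th
def ik_bar(b):
    d=np.array(b)-PV; D=np.hypot(*d); a=np.arccos((400+D*D-77**2)/(40*D)); th=np.arctan2(d[1],d[0])+a
    pin=PV+20*np.array([np.cos(th),np.sin(th)]); v=b-pin; u=v/77; n=np.array([-u[1],u[0]])
    return pin+77*u+30*n, np.radians(190.4)-th, np.arctan2(u[1],u[0])
E
python3 - <<'E'
from link import *
print(fk_knob(np.array([560.,171])))
for b in [(577,147),(577,130),(578,115),(578,105),(578,100),(578,92),(580,93.5),(582,93.5),(584,93.5),(587,93.5),(585,98),(585,93),(585,88),(585,80.5),(581,80.5)]:
    k,l,p=ik_bar(np.array(b,float)); print(b,k.round(1),'lever',l.round(2),'bail',np.degrees(p).round(0))
E
```

```text
(array([575.82955945, 145.51618067]), np.float64(0.5558340563156332), np.float64(1.417123845101083))
(577, 147) [560.8 172.2] lever 1.51 bail 33.0
(577, 130) [566.2 158. ] lever 1.12 bail 21.0
(578, 115) [572.1 144.4] lever 0.94 bail 11.0
(578, 105) [575.4 134.9] lever 0.85 bail 5.0
(578, 100) [577.2 130. ] lever 0.83 bail 1.0
(578, 92) [580.5 121.9] lever 0.85 bail -5.0
(580, 93.5) [582.8 123.4] lever 1.0 bail -5.0
(582, 93.5) [585.5 123.3] lever 1.14 bail -7.0
(584, 93.5) [588.  123.2] lever 1.27 bail -8.0
(587, 93.5) [591.5 123.2] lever 1.44 bail -9.0
(585, 98) [587.3 127.9] lever 1.3 bail -4.0
(585, 93) [589.4 122.7] lever 1.33 bail -8.0
(585, 88) [591.5 117.3] lever 1.39 bail -13.0
(585, 80.5) [594.7 108.9] lever 1.51 bail -19.0
(581, 80.5) [590.  109.1] lever 1.26 bail -17.0
```

>>> {"name": "carry_out", "arguments": {"rows": [[[0.003,0,0.007],[0,0,0],1],[[0.003,0,0.007],[0,0,0],1],[[0.003,0,0.007],[0,0,0],1],[[0.003,0,0.007],[0,0,0],1],[[0.0025,0,0.007],[0,0,0],1],[[0.0025,0,0.006],[0,0,0],1],[[0,0,0],[0,0,0],1],[[0,0,0],[0,0,0],1]]}}

```text
t: 5.95
ee_pos: [577.1, -6.7, 93.7]
orientation: [-3.141, -0.006, 0.003]
ft_force: [0.3, 2.3, 0.2]
width: 14.8
```

```bash
python3 look.py pics/c7.png
```

```text
5.95 [577.1  -6.7  93.7] [-3.1414 -0.0057  0.0034] [0.3 2.3 0.2] 14.8
```

View pics/c7.png

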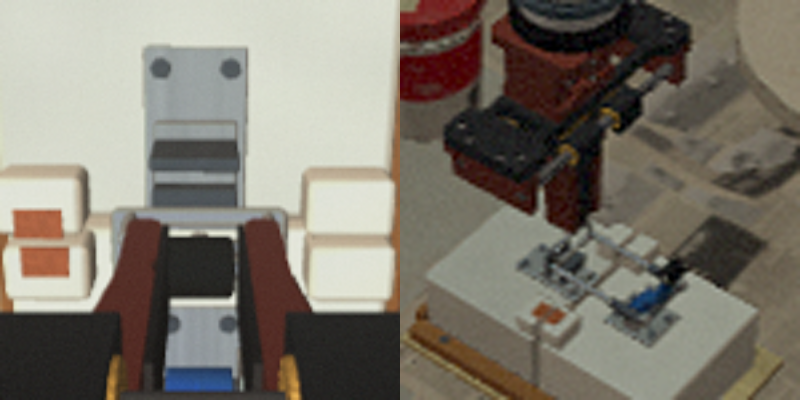

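```bash
python3 - <<'E'
from h import *
o=readout.get_obs(); c=wrist(o); r=lambda v:140+v*.375
print('pred bar row',proj(c,[578,-7,100]),'knob row',proj(c,[577,-7,130]),'seen bar',r(215),'knob rows',r(232),r(298))
for z in(95,100,105): print(z,onz(c,(315,r(215)),z)[0])
print('fence near',onz(c,(315,r(169)),97.5)[0],'far',onz(c,(315,r(141)),97.5)[0],'nose far',onz(c,(315,r(184)),89.5)[0],'lug',[onz(c,(260,r(v)),84)[0] for v in(232,240)])
E
```

```text
pred bar row [[314.64843959 218.69408424]] knob row [[314.46402508 237.57043661]] seen bar 220.625 knob rows 227.0 251.75
95 574.6508764847963
100 576.5517308022578
105 578.4525851197193
fence near 588.5206713513212 far 596.1767550442687 nose far 581.66972736445 lug [np.float64(565.0985279140074), np.float64(562.6184676595223)]
```

>>> {"name": "carry_out", "arguments": {"rows": [[[0.001,0,0.002],[0,0,0],1],[[0.001,0,0.002],[0,0,0],1],[[0.0005,0,0.001],[0,0,0],1],[[0,0,0],[0,0,0],1]]}}

```text
t: 6.38
ee_pos: [579.8, -6.7, 89.2]
orientation: [-3.142, -0.006, 0.002]
ft_force: [-1.1, 3.1, -0.4]
width: 15.3
```

>>> {"name": "carry_out", "arguments": {"rows": [[[0.0005,0,0.001],[0,0,0],1],[[0,0,0],[0,0,0],1]]}}

```text
t: 6.55
ee_pos: [580.5, -6.7, 88.3]
orientation: [-3.142, -0.006, 0.001]
ft_force: [-2.4, 2.4, -0.1]
width: 14.6
```

>>> {"name": "carry_out", "arguments": {"rows": [[[0.0005,0,0.001],[0,0,0],1],[[0,0,0],[0,0,0],1]]}}

```text
t: 6.72
ee_pos: [581.1, -6.8, 87.4]
orientation: [-3.142, -0.006, 0.001]
ft_force: [-1.5, 4.3, 0.1]
width: 15.1
```

>>> {"name": "carry_out", "arguments": {"rows": [[[0.0004,0,0.001],[0,0,0],1],[[0,0,0],[0,0,0],1]]}}

```text
t: 6.88
ee_pos: [581.6, -6.8, 86.4]
orientation: [-3.142, -0.006, 0.001]
ft_force: [-2.3, 1.6, -0.3]
width: 15.0
```

>>> {"name": "carry_out", "arguments": {"rows": [[[0.0004,0,0.001],[0,0,0],1],[[0,0,0],[0,0,0],1]]}}

```text
t: 7.05
ee_pos: [582.2, -6.8, 85.7]
orientation: [-3.142, -0.006, -0.0]
ft_force: [-2.3, 1.8, 1.6]
width: 14.9
```

>>> {"name": "carry_out", "arguments": {"rows": [[[0.0004,0,0.001],[0,0,0],1],[[0,0,0],[0,0,0],1]]}}

```text
t: 7.22
ee_pos: [582.9, -6.8, 85.4]
orientation: [3.142, 0.006, 0.001]
ft_force: [-3.6, 2.4, 6.5]
width: 15.1
```

Touched the nose top (Fz 6.5 at TCP z 85.5), as predicted for bar z 92. Raise 2 mm and feel forward for the fence.

>>> {"name": "carry_out", "arguments": {"rows": [[[0,0,-0.0025],[0,0,0],1],[[0.001,0,0],[0,0,0],1],[[0.001,0,0],[0,0,0],1],[[0.001,0,0],[0,0,0],1],[[0,0,0],[0,0,0],1]]}}

```text
t: 7.63
ee_pos: [585.5, -6.7, 86.8]
orientation: [3.142, 0.006, -0.001]
ft_force: [-2.9, 3.2, -1.6]
width: 15.2
```

>>> {"name": "carry_out", "arguments": {"rows": [[[0.001,0,0],[0,0,0],1],[[0.001,0,0],[0,0,0],1],[[0,0,0],[0,0,0],1]]}}

```text
t: 7.88
ee_pos: [587.8, -6.8, 87.0]
orientation: [3.142, 0.006, 0.0]
ft_force: [-1.5, 2.3, -0.9]
width: 15.3
```

>>> {"name": "carry_out", "arguments": {"rows": [[[0.001,0,0],[0,0,0],1],[[0,0,0],[0,0,0],1]]}}

```text
t: 8.05
ee_pos: [588.8, -6.8, 87.1]
orientation: [3.142, 0.006, 0.0]
ft_force: [-1.7, 2.1, -1.0]
width: 15.5
```

>>> {"name": "carry_out", "arguments": {"rows": [[[0.001,0,0],[0,0,0],1],[[0,0,0],[0,0,0],1]]}}

```text
t: 8.22
ee_pos: [589.8, -6.7, 87.1]
orientation: [3.142, 0.006, 0.0]
ft_force: [-2.1, 3.6, -0.0]
width: 15.4
```

>>> {"name": "carry_out", "arguments": {"rows": [[[0.001,0,0],[0,0,0],1],[[0,0,0],[0,0,0],1]]}}

```text
t: 8.38
ee_pos: [590.8, -6.8, 87.1]
orientation: [-3.142, -0.006, -0.0]
ft_force: [-2.3, 3.4, -0.0]
width: 15.3
```

>>> {"name": "carry_out", "arguments": {"rows": [[[0.001,0,0],[0,0,0],1],[[0,0,0],[0,0,0],1]]}}

```text
t: 8.55
ee_pos: [591.3, -6.7, 87.0]
orientation: [-3.142, -0.006, 0.001]
ft_force: [-2.6, 3.3, -0.7]
width: 15.1
```

```bash
python3 look.py pics/c8.png
```

```text
8.55 [591.3  -6.7  87. ] [-3.1416e+00 -5.7000e-03  1.1000e-03] [-2.6  3.3 -0.7] 15.1
```

View pics/c8.png

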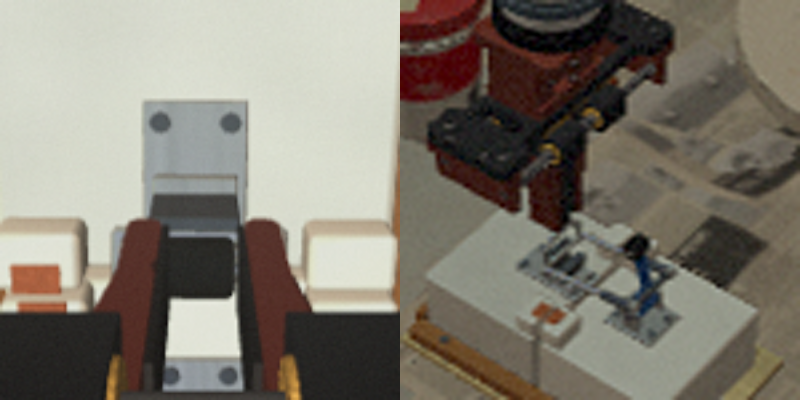

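>>> {"name": "carry_out", "arguments": {"rows": [[[0.001,0,0],[0,0,0],1],[[0,0,0],[0,0,0],1]]}}

```text
t: 8.82
ee_pos: [591.5, -6.7, 86.8]
orientation: [-3.142, -0.006, 0.003]
ft_force: [-4.9, 3.6, -0.0]
width: 14.7
```

>>> {"name": "carry_out", "arguments": {"rows": [[[0.001,0,0],[0,0,0],1],[[0,0,0],[0,0,0],1]]}}

```text
t: 8.98
ee_pos: [591.8, -6.7, 86.5]
orientation: [-3.142, -0.006, 0.006]
ft_force: [-6.2, 2.5, 0.6]
width: 15.1
```

Fence contact at TCP x≈591.3 → bar at mid+2. Back off ~1.3 mm and lower along the linkage's arc.

>>> {"name": "carry_out", "arguments": {"rows": [[[-0.0033,0,0],[0,0,0],1],[[0,0,0],[0,0,0],1],[[0.0004,0,0.001],[0,0,0],1],[[0.0004,0,0.001],[0,0,0],1],[[0,0,0],[0,0,0],1]]}}

```text
t: 9.4
ee_pos: [591.6, -6.8, 85.1]
orientation: [3.142, 0.006, 0.001]
ft_force: [-1.0, 3.1, -0.3]
width: 14.8
```

>>> {"name": "carry_out", "arguments": {"rows": [[[0.0004,0,0.001],[0,0,0],1],[[0.0004,0,0.001],[0,0,0],1],[[0,0,0],[0,0,0],1]]}}

```text
t: 9.65
ee_pos: [592.0, -6.7, 82.9]
orientation: [-3.142, -0.006, -0.0]
ft_force: [-0.6, 3.1, -0.8]
width: 14.9
```

>>> {"name": "carry_out", "arguments": {"rows": [[[0.0004,0,0.001],[0,0,0],1],[[0.0004,0,0.001],[0,0,0],1],[[0.0004,0,0.001],[0,0,0],1],[[0,0,0],[0,0,0],1]]}}

```text
t: 9.98
ee_pos: [593.0, -6.7, 79.8]
orientation: [3.142, 0.006, -0.001]
ft_force: [-0.9, 1.7, 0.2]
width: 15.3
```

>>> {"name": "carry_out", "arguments": {"rows": [[[0.0004,0,0.001],[0,0,0],1],[[0.0004,0,0.001],[0,0,0],1],[[0.0004,0,0.001],[0,0,0],1],[[0,0,0],[0,0,0],1]]}}

```text
t: 10.32
ee_pos: [594.2, -6.7, 76.8]
orientation: [-3.142, -0.006, 0.0]
ft_force: [-1.4, 2.3, 0.0]
width: 15.1
```

>>> {"name": "carry_out", "arguments": {"rows": [[[0.0004,0,0.001],[0,0,0],1],[[0.0004,0,0.001],[0,0,0],1],[[0,0,0],[0,0,0],1]]}}

```text
t: 10.57
ee_pos: [595.0, -6.7, 75.3]
orientation: [-3.142, -0.006, 0.0]
ft_force: [-3.3, 2.1, 4.1]
width: 15.0
```

>>> {"name": "carry_out", "arguments": {"rows": [[[0.0004,0,0.001],[0,0,0],1],[[0,0,0],[0,0,0],1]]}}

```text
t: 10.73
ee_pos: [595.3, -6.7, 74.7]
orientation: [3.142, 0.006, -0.0]
ft_force: [-4.9, 1.8, 8.6]
width: 15.0
```

>>> {"name": "carry_out", "arguments": {"rows": [[[0.0004,0,0.001],[0,0,0],1],[[0,0,0],[0,0,0],1]]}}

```text
t: 10.9
ee_pos: [595.6, -6.8, 74.1]
orientation: [3.142, 0.006, -0.001]
ft_force: [-6.5, 2.3, 12.8]
width: 14.9
```

>>> {"name": "carry_out", "arguments": {"rows": [[[-0.001,0,-0.0015],[0,0,0],1],[[0,0,0],[0,0,0],1]]}}

```text
t: 11.07
ee_pos: [595.3, -6.7, 75.2]
orientation: [3.142, 0.006, 0.002]
ft_force: [-1.2, 2.3, 5.7]
width: 14.8
```

```bash
python3 look.py pics/c9.png
```

```text
11.0667 [595.3  -6.7  75.2] [3.1415e+00 5.8000e-03 2.1000e-03] [-1.2  2.3  5.7] 14.8
```

View pics/c9.png

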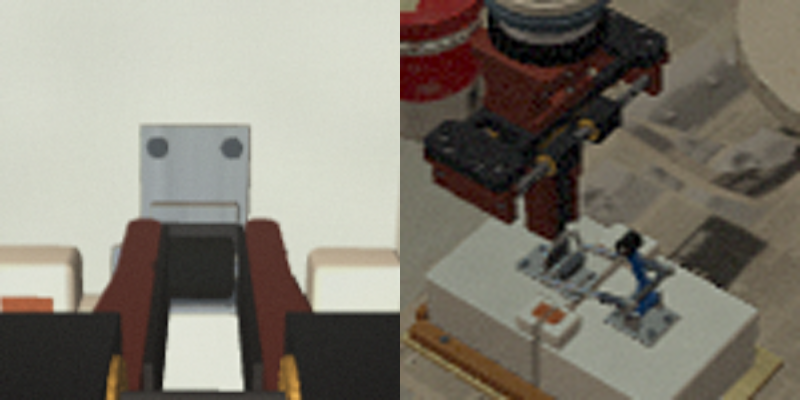

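>>> {"name": "carry_out", "arguments": {"rows": [[[-0.001,0,0],[0,0,0],1],[[-0.001,0,0],[0,0,0],1],[[0,0,0],[0,0,0],1]]}}

```text
t: 11.42
ee_pos: [594.8, -6.7, 75.3]
orientation: [3.142, 0.006, 0.006]
ft_force: [2.5, 2.2, 3.5]
width: 15.1
```

>>> {"name": "carry_out", "arguments": {"rows": [[[-0.001,0,0],[0,0,0],1],[[-0.001,0,0],[0,0,0],1],[[0,0,0],[0,0,0],1]]}}

```text
t: 11.67
ee_pos: [591.1, -6.7, 74.4]
orientation: [3.142, 0.006, 0.001]
ft_force: [3.0, 3.8, 1.3]
width: 15.4
```

>>> {"name": "carry_out", "arguments": {"rows": [[[-0.001,0,0.0005],[0,0,0],1],[[0,0,0],[0,0,0],1]]}}

```text
t: 11.83
ee_pos: [591.0, -6.8, 74.4]
orientation: [3.142, 0.006, 0.004]
ft_force: [4.6, 1.7, 2.9]
width: 14.8
```

>>> {"name": "carry_out", "arguments": {"rows": [[[-0.001,0,0.0005],[0,0,0],1],[[0,0,0],[0,0,0],1]]}}

```text
t: 12.0
ee_pos: [591.0, -6.8, 74.3]
orientation: [3.142, 0.006, 0.007]
ft_force: [5.8, 2.3, 4.2]
width: 15.0
```

Bar is blocked both by the nose (x) and floor (z). Release and move to the lever knob, looking first.

>>> {"name": "carry_out", "arguments": {"rows": [[[0.001,0,0],[0,0,0],0.5],[[0,0,0],[0,0,0],0.5],[[0,0,0],[0,0,0],0.5],[[0,0,0],[0,0,0],0.5],[[0,0,-0.015],[0,0,0],0.5],[[0,0,-0.02],[0,0,0],0.5],[[0,0,-0.025],[0,0,0],0.5],[[-0.01,0,-0.01],[0,0,0],0.5],[[-0.02,0,0],[0,0,0],0.5],[[0,0,0],[0,0,0],0.5]]}}

```text
t: 12.83
ee_pos: [556.6, -7.0, 143.6]
orientation: [3.141, 0.006, -0.004]
ft_force: [0.1, -0.4, -0.7]
width: 43.9
```

```bash
sed -i 's/w\[140:290,240:390\]/w[120:290,230:400]/' look.py; python3 look.py pics/c10.png
```

```text
12.8333 [556.6  -7.  143.6] [ 3.1414  0.0057 -0.0044] [ 0.1 -0.4 -0.7] 43.9
```

View pics/c10.png

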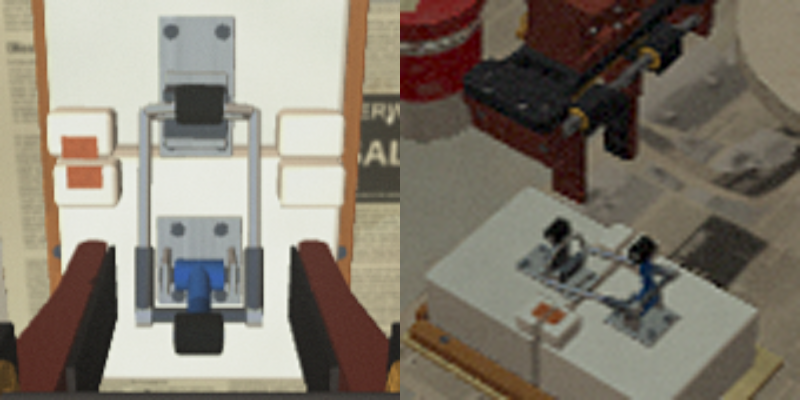

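Bar sits in the keeper; bail knob at crop (200,103), lever knob at (200,333) wrist, (641,250) scene crop.

```bash
python3 - <<'E'
from h import *
o=readout.get_obs(); c=wrist(o); w=lambda u,v:(230+u*.425,120+v*.425); s=lambda u,v:(270+(u-400)/4,110+v/4)
for n,a,b in (('lever knob',(200,333),(641,250)),('bail knob',(200,103),(557,233))):
    print(n,tri([ray(c,w(*a)),ray(fixed('scene'),s(*b))]))
o2,d=ray(c,w(200,333))
for z in (130,134,138): print(z,onz(c,w(200,333),z), np.hypot(onz(c,w(200,333),z)[0]-517,z-86))
print('bar (107/112 v) @80.5', onz(c,w(150,110),80.5))
E
```

```text
lever knob (array([518.38719585,  -7.21159013, 133.1135808 ]), [np.float64(0.4850701781596758), np.float64(0.4850701781598192)])
bail knob (array([591.52472689,  -7.28880468, 103.61530765]), [np.float64(0.040669133375097734), np.float64(0.0406691333751201)])
130 [516.34672986  -7.58617605 130.        ] 44.0048492995697
134 [518.52174037  -7.58912535 134.        ] 48.02411575207014
138 [520.69675089  -7.59207465 138.        ] 52.13123792076009
bar (107/112 v) @80.5 [584.75996168  11.99756615  80.5       ]
```

>>> {"name": "carry_out", "arguments": {"rows": [[[-0.018,0,0],[0,0,0],0.5],[[-0.017,0,0.005],[0,0,0],0.5],[[0,0,0.012],[0,0,0],0.5],[[0,0,0.012],[0,0,0],0.5],[[0,0,0.012],[0,0,0],0.5],[[0,0,0],[0,0,0],1],[[0,0,0],[0,0,0],1],[[0,0,0],[0,0,0],1],[[0,0,0],[0,0,0],1],[[0,0,0],[0,0,0],1],[[0,0,0],[0,0,0],1]]}}

```text
t: 13.85
ee_pos: [525.5, -6.2, 103.2]
orientation: [-3.14, -0.005, -0.002]
ft_force: [1.3, 4.6, 0.2]
width: 14.4
```

```bash
python3 look.py pics/c11.png
```

```text
13.85 [525.5  -6.2 103.2] [-3.1402e+00 -4.7000e-03 -2.3000e-03] [1.3 4.6 0.2] 14.4
```

View pics/c11.png

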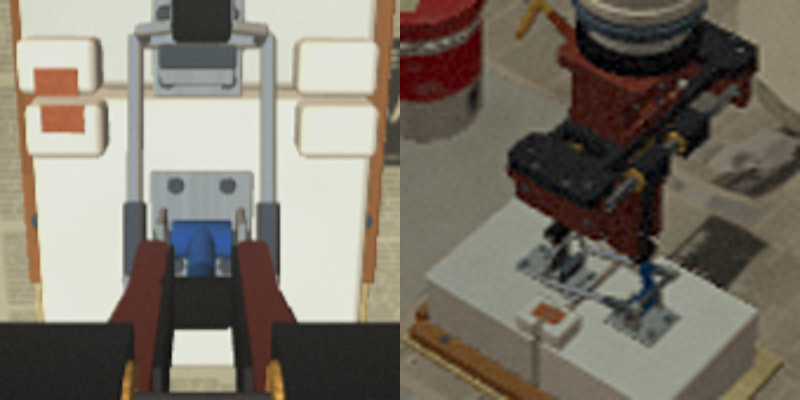

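```bash
python3 - <<'E'
import numpy as np
a=np.radians(np.linspace(86,165.5,19)); p=51.9*np.c_[np.cos(a),np.sin(a)]
d=np.diff(p,axis=0)/1000
print([[[round(x,4),0,round(-z,4)],[0,0,0],1] for x,z in d])
E
```

```text
[[[np.float64(-0.004), 0, np.float64(-0.0001)], [0, 0, 0], 1], [[np.float64(-0.004), 0, np.float64(0.0002)], [0, 0, 0], 1], [[np.float64(-0.004), 0, np.float64(0.0005)], [0, 0, 0], 1], [[np.float64(-0.0039), 0, np.float64(0.0008)], [0, 0, 0], 1], [[np.float64(-0.0038), 0, np.float64(0.0011)], [0, 0, 0], 1], [[np.float64(-0.0038), 0, np.float64(0.0014)], [0, 0, 0], 1], [[np.float64(-0.0036), 0, np.float64(0.0017)], [0, 0, 0], 1], [[np.float64(-0.0035), 0, np.float64(0.0019)], [0, 0, 0], 1], [[np.float64(-0.0033), 0, np.float64(0.0022)], [0, 0, 0], 1], [[np.float64(-0.0032), 0, np.float64(0.0025)], [0, 0, 0], 1], [[np.float64(-0.003), 0, np.float64(0.0027)], [0, 0, 0], 1], [[np.float64(-0.0027), 0, np.float64(0.0029)], [0, 0, 0], 1], [[np.float64(-0.0025), 0, np.float64(0.0031)], [0, 0, 0], 1], [[np.float64(-0.0023), 0, np.float64(0.0033)], [0, 0, 0], 1], [[np.float64(-0.002), 0, np.float64(0.0035)], [0, 0, 0], 1], [[np.float64(-0.0017), 0, np.float64(0.0036)], [0, 0, 0], 1], [[np.float64(-0.0014), 0, np.float64(0.0037)], [0, 0, 0], 1], [[np.float64(-0.0011), 0, np.float64(0.0038)], [0, 0, 0], 1]]
```

>>> {"name": "carry_out", "arguments": {"rows": [[[-0.004,0,0],[0,0,0],1],[[-0.004,0,0.0002],[0,0,0],1],[[-0.004,0,0.0005],[0,0,0],1],[[-0.0039,0,0.0008],[0,0,0],1],[[0,0,0],[0,0,0],1]]}}

```text
t: 14.37
ee_pos: [509.1, -6.3, 101.4]
orientation: [-3.14, -0.005, -0.002]
ft_force: [1.5, 5.6, -3.3]
width: 14.1
```

```bash
python3 look.py pics/c12.png
```

```text
14.3667 [509.1  -6.3 101.4] [-3.1405e+00 -5.2000e-03 -1.9000e-03] [ 1.5  5.6 -3.3] 14.1
```

View pics/c12.png

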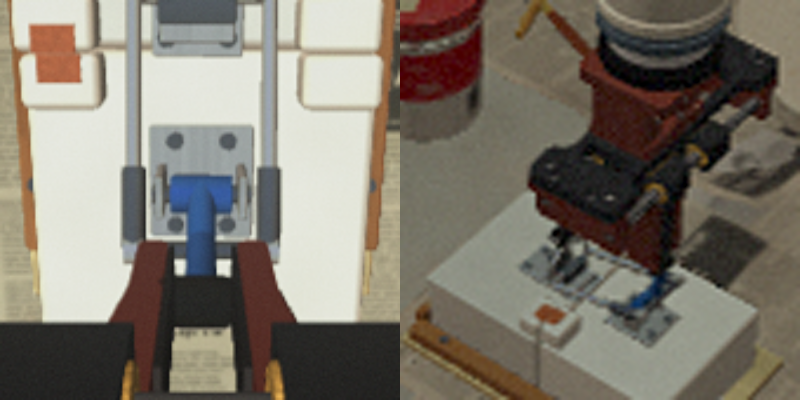

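>>> {"name": "carry_out", "arguments": {"rows": [[[-0.0038,0,0.0011],[0,0,0],1],[[-0.0038,0,0.0014],[0,0,0],1],[[0,0,0],[0,0,0],1]]}}

```text
t: 14.72
ee_pos: [502.0, -6.3, 98.8]
orientation: [-3.14, -0.005, -0.003]
ft_force: [2.7, 6.3, -3.2]
width: 13.9
```

```bash
sed -i 's/w\[120:290,230:400\]/w[70:290,210:430]/' look.py; python3 look.py pics/c13.png
```

```text
14.7167 [502.   -6.3  98.8] [-3.1405 -0.005  -0.0033] [ 2.7  6.3 -3.2] 13.9
```

View pics/c13.png

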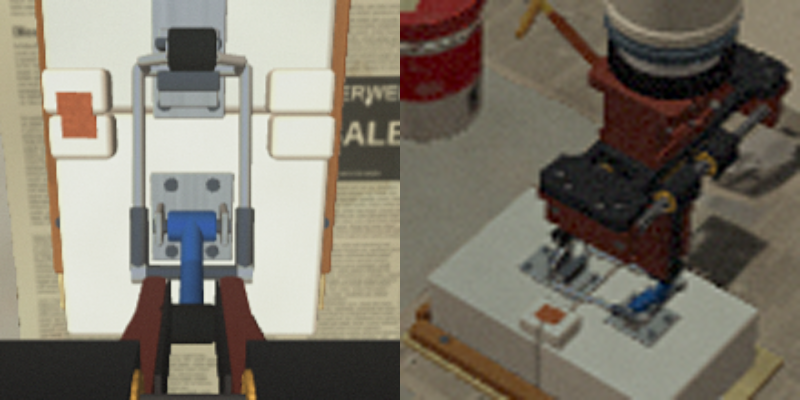

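Seam at row ~110 has closed and the bar (row ~60) is still behind the nose (75–100). Continue the arc.

>>> {"name": "carry_out", "arguments": {"rows": [[[-0.0036,0,0.0017],[0,0,0],1],[[-0.0035,0,0.0019],[0,0,0],1],[[-0.0033,0,0.0022],[0,0,0],1],[[-0.0032,0,0.0025],[0,0,0],1],[[0,0,0],[0,0,0],1]]}}

```text
t: 15.23
ee_pos: [489.1, -6.3, 90.6]
orientation: [-3.14, -0.005, -0.005]
ft_force: [3.8, 6.4, -4.6]
width: 14.4
```

>>> {"name": "carry_out", "arguments": {"rows": [[[-0.003,0,0.0027],[0,0,0],1],[[-0.0027,0,0.0029],[0,0,0],1],[[-0.0025,0,0.0031],[0,0,0],1],[[-0.0023,0,0.0033],[0,0,0],1],[[0,0,0],[0,0,0],1]]}}

```text
t: 15.65
ee_pos: [478.9, -6.3, 78.6]
orientation: [-3.14, -0.005, -0.006]
ft_force: [4.6, 8.0, -3.8]
width: 14.3
```

```bash
python3 look.py pics/c14.png
```

```text
15.65 [478.9  -6.3  78.6] [-3.1404 -0.0049 -0.0059] [ 4.6  8.  -3.8] 14.3
```

View pics/c14.png

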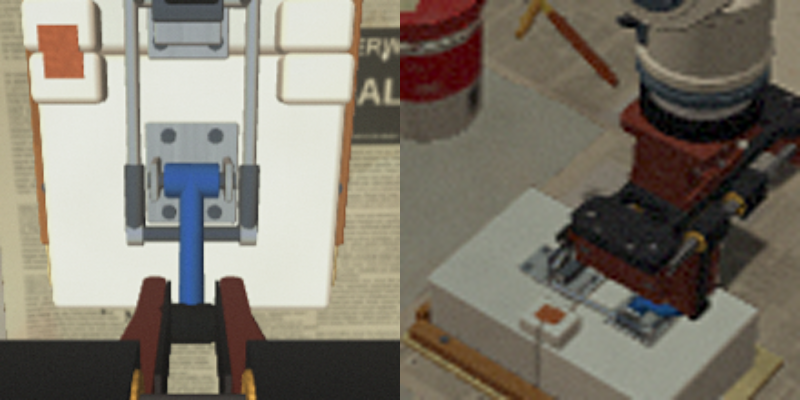

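>>> {"name": "carry_out", "arguments": {"rows": [[[-0.002,0,0.0035],[0,0,0],1],[[-0.0017,0,0.0036],[0,0,0],1],[[-0.0014,0,0.0037],[0,0,0],1],[[0,0,0],[0,0,0],1]]}}

```text
t: 16.08
ee_pos: [473.9, -6.3, 67.7]
orientation: [-3.14, -0.005, -0.006]
ft_force: [4.7, 7.8, -3.3]
width: 13.9
```

>>> {"name": "carry_out", "arguments": {"rows": [[[-0.0011,0,0.003],[0,0,0],1],[[-0.0005,0,0.002],[0,0,0],1],[[0,0,0],[0,0,0],1]]}}

```text
t: 16.33
ee_pos: [473.8, -6.4, 64.2]
orientation: [-3.141, -0.005, -0.009]
ft_force: [2.3, 7.3, 11.8]
width: 14.1
```

```bash
python3 look.py pics/c15.png
```

```text
16.3333 [473.8  -6.4  64.2] [-3.1405 -0.0049 -0.0095] [ 2.3  7.3 11.8] 14.1
```

View pics/c15.png

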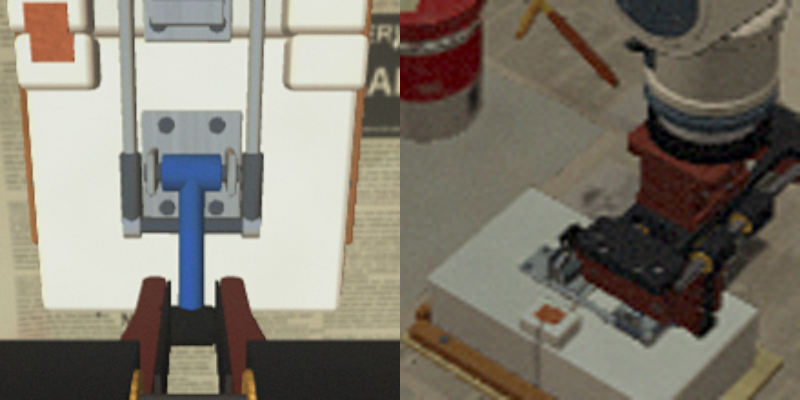

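Lever met its stop (Fz +11.8, knob z ≈100 as specified). Release and retreat.

>>> {"name": "carry_out", "arguments": {"rows": [[[0,0,0],[0,0,0],0.5],[[0,0,0],[0,0,0],0.5],[[0,0,0],[0,0,0],0.5],[[0,0,0],[0,0,0],0.5],[[0,0,0],[0,0,0],0.5],[[0,0,-0.015],[0,0,0],0.5],[[0,0,-0.03],[0,0,0],0.5],[[0,0,-0.035],[0,0,0],0.5],[[0.01,0,-0.035],[0,0,0],0.5],[[0.02,0,-0.02],[0,0,0],0.5],[[0,0,0],[0,0,0],0.5],[[0,0,0],[0,0,0],0.5]]}}

```text
t: 17.43
ee_pos: [501.5, -7.2, 198.3]
orientation: [3.141, 0.006, 0.004]
ft_force: [-1.1, 0.3, -0.5]
width: 44.0
```

```bash
sed -i 's/w\[70:290,210:430\]/w[20:200,220:400]/' look.py; python3 look.py pics/c16.png
```

```text
17.4333 [501.5  -7.2 198.3] [3.1414 0.0057 0.0038] [-1.1  0.3 -0.5] 44.0
```

View pics/c16.png

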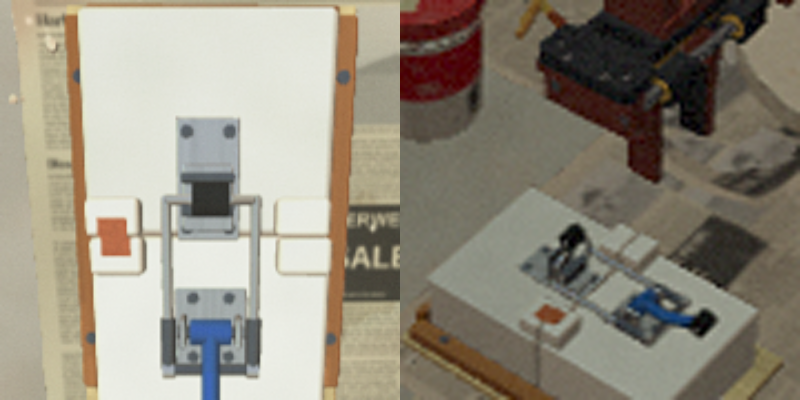

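Lever lies down (knob at (706,322) scene crop), bail hooked at the keeper, seam closed to a thin line. Measure.

```bash
python3 - <<'E'
from h import *
o=readout.get_obs(); c=wrist(o); v=lambda u,w:(220+u*.45,20+w*.45); s=lambda u,w:(270+(u-400)/4,110+w/4)
print('lever knob pred',proj(fixed('scene'),[467,-7,100]),'seen',s(706,322))
print('bar',onz(c,v(167,200),80.5),'pin',onz(c,v(212,371),82.4),'bail knob',onz(c,v(210,197),110), 'rear',0)
print('seam',onz(c,v(115,236),84), 'bail knob tri',tri([ray(c,v(210,197)),ray(fixed('scene'),s(572,238))]))
w=imaging.get_image('wrist')[:,:,::-1]; cv2.imwrite('pics/w17.png',cv2.resize(w[85:155,250:350],None,fx=8,fy=8,interpolation=cv2.INTER_CUBIC))
E
```

```text
lever knob pred [[345.39415712 189.58419708]] seen (346.5, 190.5)
bar [573.9185607   13.41308916  80.5       ] pin [492.3841755   -7.78282759  82.4       ] bail knob [575.0604726   -6.71151467 110.        ] rear 0
seam [557.66118162  37.70253275  84.        ] bail knob tri (array([575.87538562,  -6.0670015 , 109.36429755]), [np.float64(1.0327948871852282), np.float64(1.0327948871852066)])
```

View pics/w17.png

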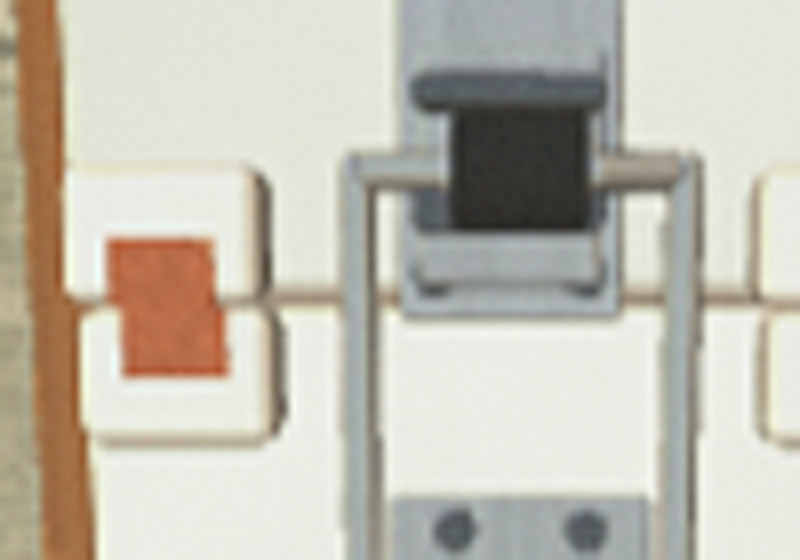

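```bash
python3 - <<'E'
from workcell import readout, close_job
o=readout.get_obs(); print(o['t'],o['ft_force'])
print(close_job())
E
```

```text
17.5833 [-0.35569659  0.39339473 -0.2304737 ]
the job is handed in; nothing more can be done
None
```

The mould is clamped: the bail's bar is in the keeper's groove, the blue lever is fully down on its stop, and the joint is shut as far as the camera can tell. I handed the job in at 17.6 s; no verdict was reported.

**How it went:** I carried the bail over by its knob and touched down lightly on the nose (about 6 N). I then felt the fence at about 6 N, lowered the bar into the groove (12.8 N at most) and drew it back against the nose. After that I swung the lever down until it met its stop, with about 12 N of reaction, then released it and backed off.

**Last checks:**
- **Lever:** the knob is within about 1 px of where it should be with the lever down.
- **Bar:** the bail knob is at z ≈ 109, which puts the bar at groove height (z ≈ 80).
- **Bail tension:** pin to bar measures about 81.5 mm against 77 mm unstretched. By the spring rate that is about 16 N, but I did not measure the force directly.
- **Joint:** the seam shows as a line about 1 px (1 mm) wide, so the image can't confirm a gap under 1 mm. That it is shut rests on the bail's pull being well above the 4–8 N the half slides at.
- **Bystanders:** I never went near the cup, tape or rib, and did not re-measure them.

**What disagreed:**
- **First grasp:** the fingers closed above the bail knob. In the pictures the finger ends sat about 30 mm behind the reported TCP, so I gripped with the TCP about 36 mm below the knob.
- **Bar position:** the camera puts the bar 16.2 mm from the joint, slightly below the 16.5 mm the groove should allow. That is within camera error and inside the judged range.

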